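# Start and screw home a gearbox filler plug

### The job

The gearbox on the saw table has been topped up with oil, and its wing-headed filler plug is only standing loosely in the filler neck, its thread not yet started. Turn the plug backward (counter-clockwise from above) until you feel it drop into the thread start, then screw it in clockwise until its flange sits fully home on the neck, and let go. Do not force it clockwise before it has dropped, and leave the things round about where they stand.

Things in the scene. Friction and masses are not known exactly. Their poses are not given: they have to be found in the camera images.
- gearbox: small grey gearbox, fixed: foot 130 x 100 mm, cover at 46 mm height, a short shaft along its +x, a small breather cap, and one aluminium filler neck (48 mm outside diameter, 54 mm tall, open top 100 mm above the table). Origin: centre of the foot's underside; x along the 130 mm side, z up.
- neck (a point): centre of the neck's top face, 100 mm above the table, 20 mm from the gearbox's centre along its -x; z up the neck's axis, about which the plug turns. Inside, out of sight, is a coarse right-hand two-start thread (clockwise from above screws in); the angle of its starts, 180 degrees apart, is different every time and unknown. Home: plug origin at this height.
- plug: dark steel filler plug, 0.2 to 0.33 kg, upright and loose in the neck. Origin: centre of the underside of its round flange (50 mm diameter, 6 mm thick), which starts 14.5 mm above the neck and, home, rests on it; z up. A 20 mm shank hangs down in the neck with about 0.6 mm of play all round. It must be free to sink while it is turned.
- wing (a point): centre of the top of the plug's wing grip, 34 mm above the plug's origin. The wing is a flat upright bar 46 mm long along the plug's x, 10 mm thick along its y and 28 mm tall above the flange. It turns with little resistance.
- lugs (a point): midpoint of the shank's two hidden lugs, 24 mm below the plug's origin. At first they rest on the thread's flat top. Counter-clockwise by 0.5 to 1.7 rad they meet gaps 0.5 rad wide: the plug falls 8.5 mm by its weight and a wall stops it. Then 1.6 to 2.3 rad clockwise lower it the last 6 mm; about 0.2 rad further it is tight and stops. Clockwise before the drop, they are blocked.
- oil_bottle: grey oil bottle with cap, 54 mm diameter, 140 mm tall, standing beside the gearbox; leave alone. Origin: centre of its underside.
- screw_tin: flat grey tin of screws, 69 mm diameter, 54 mm tall, behind the gearbox; leave alone. Origin: centre of its underside.
- offcut: block of wood, 40 x 60 mm, 40 mm tall, left of the gearbox; leave alone. Origin: centre of its underside.

How it is judged:
By the outcome, as a careful person would: the job done as asked, in the order asked, and still so for the second after the job is handed in, with the robot touching nothing.
It also fails if it takes over 72 s, if anything falls off the work surface, if the arm or the gripper's body presses on something with over 40 N, if the wrist force passes 120 N, or if a joint passes its speed limit or range.

### The arm

A 6-joint arm with a two-finger parallel gripper is mounted at the origin on a cart in front of the work surface, level with it; the furniture and walls round the work are solid. World frame = base frame: x ahead of the robot, y to its left, z up, the work surface at z = 0. Lengths are in m, angles in rad, forces in N, time in s.
With the tool pointing down it reaches from about 0.3 to 0.875 m from the base axis. Payload 6.4 kg.
Tool frame: the origin (TCP) lies midway between the tips of the shut fingers; the grasp point (between the pads) lies 19 mm behind it; z points along the fingers, y is the line along which they close (so a half turn about z gives the same grasp; the last joint's range is limited). The gripper opens to 88 mm and grips with 3 to 60 N. Pads are 18 mm wide; open, the fingers measure 123 mm over their backs; the gripper's body (75 mm by 187 mm) begins 45 mm behind the grasp point.
Start: joints at [1.028, 0.181, 1.607, -0, 1.354, -0.206], TCP at [0.19, 0.543, 0.239] pointing down, gripper open.
Joint ranges: [-2.99, 2.99], [-0.89, 2.07], [0.3, 2.58], [-1.14, 4.28], [0, 2.63], [-3.12, 3.12]. Speed limits (rad/s): [2.57, 2.57, 3.01, 3.14, 3.14, 3.14].

### API

Orientations are given as a rotation vector (axis times angle).
In Python, from bench import manip, vision, probe_bus, hand_in gives the robot as it stands (manip), with the cameras (vision), the readings (probe_bus) and the job as plain functions.
- The arm moves only by the tool drive_effector, called after "Emit:" by a JSON object that holds its "op" and its "data", one argument or row to a line. Schema: {"type":"object","properties":{"segments":{"type":"array","items":{"type":"object","properties":{"jaw":{"type":"number"},"tx":{"type":"number"},"ty":{"type":"number"},"tz":{"type":"number"},"drx":{"type":"number"},"dry":{"type":"number"},"drz":{"type":"number"}},"additionalProperties":false,"required":["jaw"]},"minItems":1,"maxItems":20},"clamp_n":{"type":"number"},"only":{"type":"string"},"quiet":{"type":"boolean"},"lines":{"type":"string"}},"required":["segments"],"additionalProperties":false}. segments is a list of rows, 1 to 20 of them, each an object with the fields jaw (the finger opening in m), tx, ty, tz (the shift in m), drx, dry, drz (a rotation vector in rad); a field left out counts as zero (the opening has to be given); each row is the pose to reach, as a shift and turn from the pose commanded when the call began, along the tool's axes at that moment; what a row does not reach only later rows make up. A row lasts 1/12 s, in which the tool goes at most 0.0417 m and 0.125 rad, less where a joint would pass 70% of its speed; a pose out of reach is approached as far as the arm can. The fingers move at their own pace and stop on an object; clamp_n is the grip in N (left out, the last holds). Time passes only in rows, so rows that do not move let the fingers close. The tool returns the time, the measured TCP pose, the force, the opening and the grip force at its end. only (a regular expression) keeps the lines of the reply that match it, lines (a string "A,B") keeps lines A to B, and quiet returns only ok. Input that does not fit is refused with a message, and nothing moves.
- probe_bus.get_obs(): the state, without advancing time (a new reading comes with each control period).
- vision.snapshot(name): name is "scene" or "top" or "wrist"; returns a dict with "frame" (384x512x3 uint8, blue, green, red), "fx", "fy", "cx", "cy" (pixels), "D" ([k1, k2, p1, p2, k3] as OpenCV has them; the pictures are not rectified), "xyz" and "rotation" of the camera in the world. Camera axes: x right, y down, z forward; pixel columns grow to the right and rows downward; lengths in m; the calibration is good to about 2 mm. A picture is of the moment at which its call begins. There is no depth.
- hand_in(): hands the job in; it is judged then, once.
The state is a dict: "clock": time; "joints": joint angles; "qd": joint speeds; "tau": joint torques, N m; "position": TCP position; "orientation": TCP orientation; "wrist_force": force on the tool from outside, world axes, zero at the start; "ft_torque": the same for the moment, N m; "opening": finger opening in m; "grip_force": force on a finger pad.
Only numpy, scipy, OpenCV 4.12 (cv2) and the standard library are available. Lean on these libraries where they do the work, as an engineer would, in place of code of your own. Each camera call takes 0.05 s, during which the arm holds its last target. There are 200 camera calls.

## Working session

There is one attempt and no reset: what is moved stays moved. The work goes in short steps, Python scripts to look and compute and a tool call to move; the robot and the scene stay as the last step left them, time stands still between calls to the robot, and variables do not carry over. Pictures are saved under pics/ and viewed, at most 10 in all, crops included, and the job is handed in when it is done.

```bash
ls; mkdir -p pics; python3 - <<'E'
from bench import manip, vision, probe_bus, hand_in
import cv2,numpy as np
o=probe_bus.get_obs();print(o)
for n in("scene","top"):
    s=vision.snapshot(n);cv2.imwrite(f"pics/{n}0.png",s["frame"])
    print(n,{k:np.round(v,4).tolist() for k,v in s.items() if k!="frame"})
E
```

```text
bench.py
pics
{'clock': 0.0, 'joints': array([ 1.02767797e+00,  1.81538899e-01,  1.60799054e+00, -3.57929422e-05,
        1.35384544e+00, -2.06305290e-01]), 'qd': array([-0.00061519,  0.0015212 , -0.00196169, -0.00103768, -0.00035754,
       -0.00220753]), 'tau': array([ 4.51167889e-04, -4.33877778e+01, -3.41841924e+01,  7.04385596e-02,
        3.83932726e-02, -1.66464038e-04]), 'position': array([0.1897345 , 0.54221488, 0.23781981]), 'orientation': array([-5.26451451e-01, -3.09653880e+00,  2.62484160e-03]), 'wrist_force': array([ 0.69403748, -0.48914088, -0.16336987]), 'ft_torque': array([-0.01414603, -0.01231405,  0.03334824]), 'grip_force': 0.0, 'opening': 0.08842409333813313}
scene {'fx': 473.677, 'fy': 473.677, 'cx': 262.2508, 'cy': 189.8453, 'D': [-0.1608, 0.0, 0.0, 0.0, 0.0], 'xyz': [-0.0553, 1.2803, 0.6374], 'rotation': [-0.706, 2.3197, -1.4826]}
top {'fx': 360.2072, 'fy': 360.2072, 'cx': 254.9037, 'cy': 180.2494, 'D': [0.0347, 0.0, 0.0, 0.0, 0.0], 'xyz': [0.4392, 0.3576, 0.9527], 'rotation': [-2.11, 2.1563, -0.1428]}
```

View pics/scene0.png

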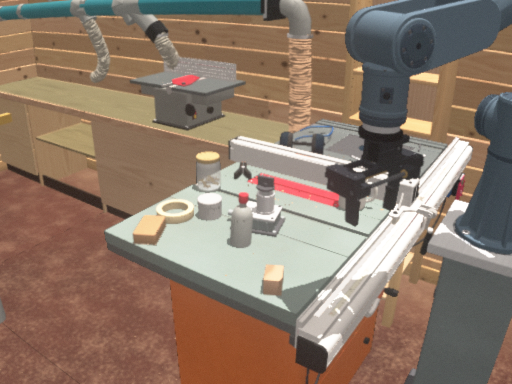

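View pics/top0.png

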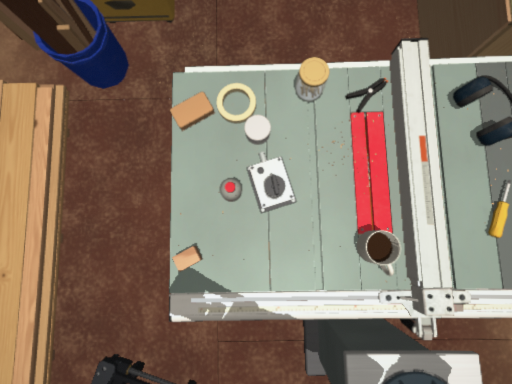

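The scene view shows the gearbox at about (263,215) with the dark plug on top at (265,185) and the oil bottle at (242,222). The top view shows the plug at (274,186) on the gearbox, the bottle cap at (231,188), the tin at (257,128) and the offcut at (187,258).

```bash
cat > h.py <<'E'
import cv2,numpy as np
from scipy.spatial.transform import Rotation as R
def ray(s,uv):
    K=np.array([[s["fx"],0,s["cx"]],[0,s["fy"],s["cy"]],[0,0,1]])
    p=cv2.undistortPoints(np.array(uv,float).reshape(-1,1,2),K,np.array(s["D"])).reshape(-1,2)
    d=np.c_[p,np.ones(len(p))]@R.from_rotvec(s["rotation"]).as_matrix().T if np.size(s["rotation"])==3 else np.c_[p,np.ones(len(p))]@np.array(s["rotation"]).T
    return np.array(s["xyz"]),d/np.linalg.norm(d,axis=1)[:,None]
def plane(s,uv,z):
    o,d=ray(s,uv);return o+d*((z-o[2])/d[:,2])[:,None]
def cross(s1,a,s2,b):
    o1,d1=ray(s1,a);o2,d2=ray(s2,b);d1=d1[0];d2=d2[0]
    t=np.linalg.lstsq(np.c_[d1,-d2],o2-o1,rcond=None)[0]
    p,q=o1+t[0]*d1,o2+t[1]*d2
    return (p+q)/2,np.linalg.norm(p-q)
E
python3 - <<'E'
from bench import manip, vision, probe_bus, hand_in
from h import *
S={n:vision.snapshot(n) for n in("scene","top")}
roi={"scene":(225,160,300,250),"top":(215,105,300,225)}
ims=[]
for n,(a,b,c,d) in roi.items():
    f=S[n]["frame"];g=cv2.cvtColor(f,cv2.COLOR_BGR2GRAY)
    m=np.zeros_like(g);m[b:d,a:c]=(g[b:d,a:c]<85)*255
    k,l,st,ce=cv2.connectedComponentsWithStats(m)
    for i in range(1,k):
        if st[i,4]>30:print(n,st[i],ce[i])
    ims.append(cv2.resize(f[b:d,a:c],(400,int(400*(d-b)/(c-a))),interpolation=cv2.INTER_CUBIC))
h=max(i.shape[0] for i in ims)
cv2.imwrite("pics/c.png",np.hstack([cv2.copyMakeBorder(i,0,h-i.shape[0],0,0,0) for i in ims]))
print(plane(S["top"],[(274,186),(187,258),(257,128),(231,188)],0.12).round(3))
E
```

```text
scene [235 169   7  10  35] [237.85714286 173.54285714]
scene [244 170   7   9  34] [246.79411765 173.91176471]
scene [259 178  14   8  75] [265.22666667 181.28      ]
top [271 177   8  18  40] [273.575 186.375]
[[0.553 0.328 0.12 ]
 [0.393 0.53  0.12 ]
 [0.694 0.365 0.12 ]
 [0.55  0.428 0.12 ]]
```

View pics/c.png

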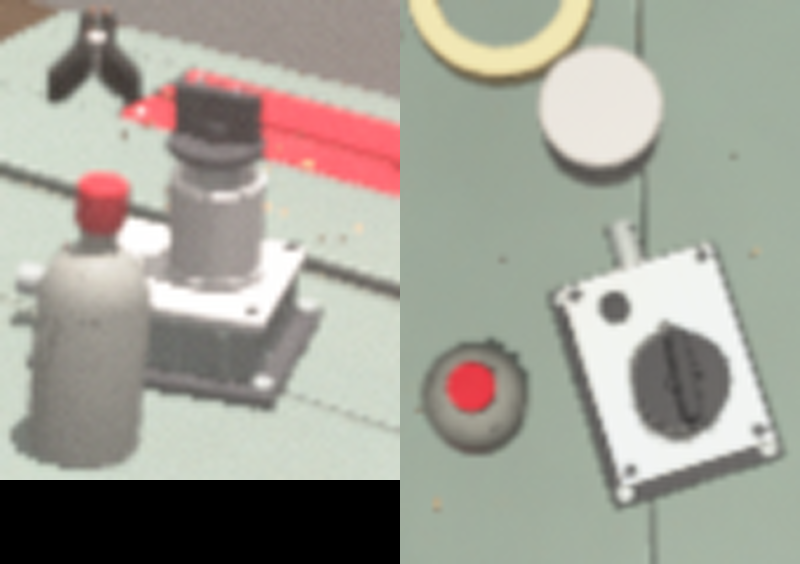

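The crop shows the wing's top edge in the scene view from (259,176) to (274,178). In the top view the wing runs from (272,175) to (277,195), and the bottle lies about 100 mm to its left.

```bash
python3 - <<'E'
from bench import manip, vision, probe_bus, hand_in
from h import *
t=vision.snapshot("top");s=vision.snapshot("scene");o=probe_bus.get_obs()
p,e=cross(t,(274.3,185),s,(266.5,176.9));print("wing",p,e)
w=plane(t,[(271.9,174.7),(276.6,195.3)],.1485);d=w[0]-w[1];print(w,np.linalg.norm(d),np.arctan2(d[1],d[0]))
Rt=R.from_rotvec(o["orientation"]).as_matrix()
print("shift to z=.30",Rt.T@(np.array([p[0],p[1],.30])-o["position"]),Rt.round(2))
E
```

```text
wing [0.55158488 0.3282308  0.14708677] 0.00027322271599349653
[[0.57490884 0.33297092 0.1485    ]
 [0.52784849 0.32372877 0.1485    ]] 0.047959295252463015 0.19392143304578596
shift to z=.30 [-0.41219173 -0.08280644 -0.06162215] [[-0.94  0.33 -0.  ]
 [ 0.33  0.94 -0.  ]
 [ 0.   -0.   -1.  ]]
```

Emit:
{"op": "drive_effector", "data": {
  "segments": [
    {"jaw":0.03, "tx":-0.04, "ty":-0.01, "tz":-0.03, "drz":-0.06},
    {"jaw":0.03, "tx":-0.08, "ty":-0.02, "tz":-0.06, "drz":-0.12},
    {"jaw":0.03, "tx":-0.12, "ty":-0.03, "tz":-0.06, "drz":-0.18},
    {"jaw":0.03, "tx":-0.16, "ty":-0.04, "tz":-0.06, "drz":-0.24},
    {"jaw":0.03, "tx":-0.2, "ty":-0.05, "tz":-0.06, "drz":-0.3},
    {"jaw":0.03, "tx":-0.24, "ty":-0.06, "tz":-0.06, "drz":-0.36},
    {"jaw":0.03, "tx":-0.28, "ty":-0.07, "tz":-0.06, "drz":-0.42},
    {"jaw":0.03, "tx":-0.32, "ty":-0.075, "tz":-0.06, "drz":-0.48},
    {"jaw":0.03, "tx":-0.36, "ty":-0.08, "tz":-0.06, "drz":-0.53},
    {"jaw":0.03, "tx":-0.39, "ty":-0.083, "tz":-0.06, "drz":-0.53},
    {"jaw":0.03, "tx":-0.412, "ty":-0.083, "tz":-0.06, "drz":-0.53},
    {"jaw":0.03, "tx":-0.412, "ty":-0.083, "tz":-0.06, "drz":-0.53},
    {"jaw":0.03, "tx":-0.412, "ty":-0.083, "tz":-0.06, "drz":-0.53},
    {"jaw":0.03, "tx":-0.412, "ty":-0.083, "tz":-0.06, "drz":-0.53}
  ],
  "clamp_n": 5
}}

```text
clock: 1.47
position: [0.5506, 0.3286, 0.2984]
orientation: [0.303, -3.126, -0.0]
wrist_force: [-1.6, 0.8, 0.2]
opening: 0.0303
grip_force: 0.0
```

```bash
python3 - <<'E'
from bench import manip, vision, probe_bus, hand_in
from h import *
o=probe_bus.get_obs();print(o["joints"].round(3),o["position"],o["orientation"])
s=vision.snapshot("wrist");print(s["xyz"],s["rotation"])
cv2.imwrite("pics/w1.png",s["frame"]);np.savez("w1.npz",**s)
E
```

```text
[ 0.353  0.287  1.359  0.     1.497 -1.411] [0.55063592 0.32856838 0.2983718 ] [ 3.03202824e-01 -3.12578029e+00 -2.61150977e-04]
[0.48324818 0.31530851 0.44484453] [1.87694936 2.28051678 0.31145394]
```

View pics/w1.png

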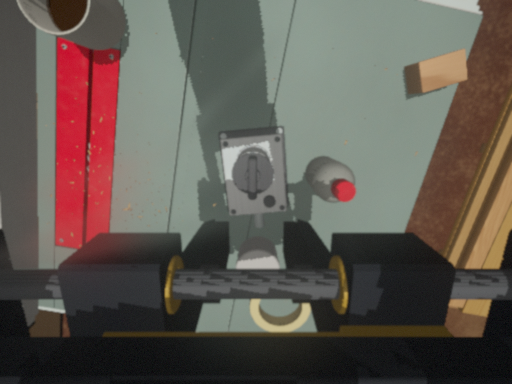

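The wrist view shows the flange at about (252,171) with the wing upright across it, from (254,150) to (252,195). The fingers are out of its way at the bottom. I'll refine this with a threshold and an enlarged crop.

```bash
python3 - <<'E'
from h import *
s=dict(np.load("w1.npz"));f=s["frame"]
a,b,c,d=215,125,295,215
cv2.imwrite("pics/w1c.png",cv2.convertScaleAbs(cv2.resize(f[b:d,a:c],None,fx=6,fy=6,interpolation=cv2.INTER_CUBIC),alpha=1.8))
E
```

```text
(no output)
```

View pics/w1c.png

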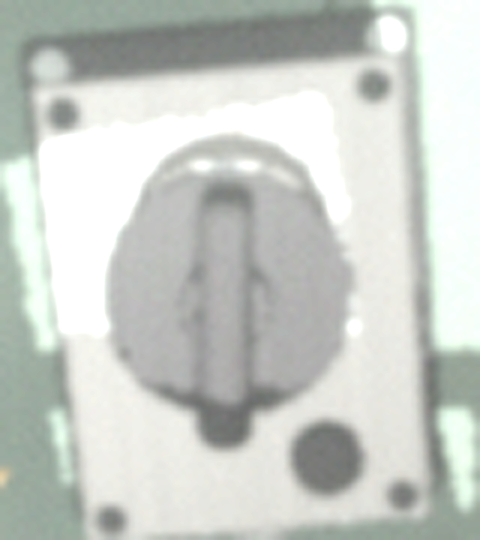

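The crop shows the wing's top face running straight, from about (225,200) to (225,403) in crop pixels. That is (252.4,158) to (252.2,192) in the full image.

```bash
python3 - <<'E'
from h import *
from bench import manip, vision, probe_bus, hand_in
s=dict(np.load("w1.npz"));t=vision.snapshot("top")
w=plane(s,[(252.3,157.5),(252.1,191.8)],.1485);d=w[1]-w[0];print(w,w.mean(0),np.linalg.norm(d),np.arctan2(d[1],d[0]))
print(cross(s,(252.2,174.7),t,(274.3,185)))
o=probe_bus.get_obs();Rt=R.from_rotvec(o["orientation"]).as_matrix()
print(Rt.T@(np.array([w.mean(0)[0],w.mean(0)[1],.1245])-o["position"]),np.arctan2(Rt[1,1],Rt[0,1])-np.pi/2)
E
```

```text
[[0.53247074 0.32131915 0.1485    ]
 [0.56930382 0.32819258 0.1485    ]] [0.55088728 0.32475587 0.1485    ] 0.03746892126668213 0.18448842231688675
(array([0.55536501, 0.32639969, 0.12440044]), np.float64(0.002368760608443764))
[ 1.13041944e-04 -4.49767263e-03  1.74361864e-01] 0.19482143536624452
```

The measured length is 37 mm instead of 46 mm. The dark end at crop (222,448) must therefore be the wing's shaded far end, so I'll measure again with it.

```bash
python3 - <<'E'
from h import *
from bench import manip, vision, probe_bus, hand_in
s=dict(np.load("w1.npz"));t=vision.snapshot("top");c=vision.snapshot("scene")
w=plane(s,[(252.4,157),(251.8,199.3)],.1485);d=w[1]-w[0];print(w,w.mean(0),np.linalg.norm(d),np.arctan2(d[1],d[0]))
print(cross(s,(252.1,178.5),t,(274.3,185)))
# flange circle check, top view
o=probe_bus.get_obs();Rt=R.from_rotvec(o["orientation"]).as_matrix()
m=(w.mean(0)+[.5513,.3285,0])/2
print(Rt.T@(np.array([m[0],m[1],.1245])-o["position"]))
E
```

```text
[[0.531932   0.32132209 0.1485    ]
 [0.57774381 0.3294831  0.1485    ]] [0.55483791 0.3254026  0.1485    ] 0.046533044750061855 0.1762927224200655
(array([0.55118198, 0.32680708, 0.15803227]), np.float64(0.004275660183898962))
[-0.00220743 -0.00281381  0.17458837]
```

Emit:
{"op": "drive_effector", "data": {
  "segments": [
    {"jaw":0.04, "tx":-0.002, "ty":-0.003, "tz":0.04, "drz":0.01},
    {"jaw":0.04, "tx":-0.002, "ty":-0.003, "tz":0.08, "drz":0.01},
    {"jaw":0.04, "tx":-0.002, "ty":-0.003, "tz":0.11, "drz":0.01},
    {"jaw":0.04, "tx":-0.002, "ty":-0.003, "tz":0.11, "drz":0.01},
    {"jaw":0.04, "tx":-0.002, "ty":-0.003, "tz":0.11, "drz":0.01}
  ]
}}

```text
clock: 2.08
position: [0.5524, 0.3259, 0.1877]
orientation: [0.289, -3.125, 0.001]
wrist_force: [0.8, 0.3, 0.8]
opening: 0.0399
grip_force: 0.0
```

```bash
python3 - <<'E'
from bench import manip, vision, probe_bus, hand_in
from h import *
s=vision.snapshot("wrist");f=s["frame"];np.savez("w2.npz",**s)
cv2.imwrite("pics/w2.png",cv2.convertScaleAbs(cv2.resize(f[80:330,130:390],None,fx=2.3,fy=2.3,interpolation=cv2.INTER_CUBIC),alpha=2))
E
```

```text
(no output)
```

View pics/w2.png

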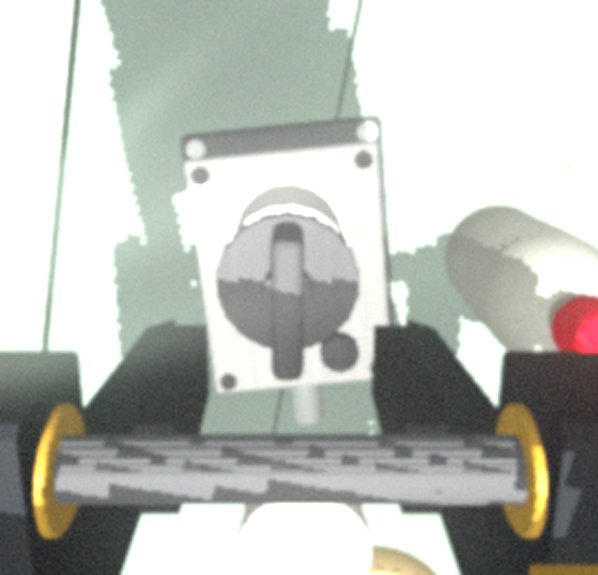

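The closer view shows the wing's top from (255.2,184) to (255.2,245) in full-image pixels. The finger gap is centred at about (256,·), so the alignment is within about 1 mm.

```bash
python3 - <<'E'
from h import *
from bench import manip, vision, probe_bus, hand_in
s=dict(np.load("w2.npz"));s1=dict(np.load("w1.npz"))
w=plane(s,[(255.2,183.8),(255.2,244.8)],.1485);d=w[1]-w[0];print(w,w.mean(0),np.linalg.norm(d),np.arctan2(d[1],d[0]))
print(cross(s1,(251.8,199.3),s,(255.2,244.8)),cross(s1,(252.4,157),s,(255.2,183.8)))
o=probe_bus.get_obs();Rt=R.from_rotvec(o["orientation"]).as_matrix()
m=w.mean(0)
print(Rt.T@(np.array([m[0],m[1],.1245])-o["position"]),np.arctan2(Rt[1,1],Rt[0,1])-np.pi/2)
g=plane(s,[((204/2.3+130),257),((375/2.3+130),257)],o["position"][2]);print(g.mean(0))
E
```

```text
[[0.53287925 0.32179033 0.1485    ]
 [0.57720951 0.33003352 0.1485    ]] [0.55504438 0.32591193 0.1485    ] 0.045090149412674745 0.18384972333373475
(array([0.57834512, 0.32990489, 0.14636799]), np.float64(0.0006583519242030657)) (array([0.53011966, 0.32120082, 0.15936674]), np.float64(0.00020571645376978243))
[-0.0008149  -0.00063384  0.06567215] 0.18408383024444852
[0.56390068 0.32804722 0.19017144]
```

Emit:
{"op": "drive_effector", "data": {
  "segments": [
    {"jaw":0.03, "tx":-0.001, "ty":-0.0005, "tz":0.035},
    {"jaw":0.03, "tx":-0.001, "ty":-0.0005, "tz":0.063},
    {"jaw":0.03, "tx":-0.001, "ty":-0.0005, "tz":0.063},
    {"jaw":0.03, "tx":-0.001, "ty":-0.0005, "tz":0.063}
  ],
  "clamp_n": 4
}}

```text
clock: 2.47
position: [0.5554, 0.3258, 0.1273]
orientation: [-0.288, 3.128, 0.0]
wrist_force: [-0.2, 0.2, 0.5]
opening: 0.0299
grip_force: 0.0
```

Emit:
{"op": "drive_effector", "data": {
  "segments": [
    {"jaw":0.02},
    {"jaw":0.015},
    {"jaw":0.013},
    {"jaw":0.013},
    {"jaw":0.013}
  ],
  "clamp_n": 4
}}

```text
clock: 2.88
position: [0.5556, 0.3255, 0.1268]
orientation: [-0.287, 3.127, 0.001]
wrist_force: [-0.2, -0.4, -0.2]
opening: 0.0128
grip_force: 0.0
```

```bash
cat > st.py <<'E'
from bench import manip, vision, probe_bus, hand_in
from h import *
o=probe_bus.get_obs();s=vision.snapshot("scene");g=cv2.cvtColor(s["frame"],cv2.COLOR_BGR2GRAY)
print(g[172:206,262:270].mean(1).astype(int).tolist(),"tz",o["ft_torque"].round(3),o["wrist_force"].round(1),o["joints"].round(3)[[4,5]],"grip",o["grip_force"])
E
python3 st.py
```

```text
[55, 55, 55, 56, 60, 61, 59, 57, 58, 58, 59, 59, 59, 61, 72, 85, 89, 83, 76, 91, 110, 115, 119, 133, 154, 146, 136, 135, 136, 136, 137, 138, 138, 138] tz [ 0.021 -0.001  0.044] [-0.2 -0.4 -0.2] [ 1.187 -1.408] grip 0.0
```

Emit:
{"op": "drive_effector", "data": {
  "segments": [
    {"jaw":0.0125, "drz":-0.1},
    {"jaw":0.0125, "drz":-0.2},
    {"jaw":0.0125, "drz":-0.3},
    {"jaw":0.0125, "drz":-0.4},
    {"jaw":0.0125, "drz":-0.5},
    {"jaw":0.0125, "drz":-0.5}
  ]
}}

```text
clock: 3.43
position: [0.5551, 0.3253, 0.1259]
orientation: [-1.058, 2.958, -0.0]
wrist_force: [0.2, 0.1, 0.6]
opening: 0.0122
grip_force: 0.0
```

```bash
python3 st.py
```

```text
[56, 59, 56, 58, 60, 60, 59, 59, 58, 58, 59, 59, 60, 59, 68, 78, 80, 78, 77, 92, 110, 117, 118, 131, 145, 139, 131, 130, 130, 131, 129, 131, 131, 131] tz [ 0.082  0.03  -0.055] [0.2 0.1 0.6] [ 1.187 -1.911] grip 0.0
```

Emit:
{"op": "drive_effector", "data": {
  "segments": [
    {"jaw":0.0125, "drz":-0.1},
    {"jaw":0.0125, "drz":-0.2},
    {"jaw":0.0125, "drz":-0.3},
    {"jaw":0.0125, "drz":-0.3}
  ]
}}

```text
clock: 3.82
position: [0.555, 0.3253, 0.1257]
orientation: [1.483, -2.769, -0.0]
wrist_force: [0.0, -0.1, 0.4]
opening: 0.0126
grip_force: 0.0
```

```bash
python3 st.py
```

```text
[55, 56, 55, 56, 59, 61, 59, 59, 59, 59, 60, 59, 59, 61, 67, 77, 81, 79, 76, 88, 109, 118, 120, 134, 155, 147, 134, 134, 135, 134, 134, 136, 137, 136] tz [0.069 0.025 0.004] [ 0.  -0.1  0.4] [ 1.186 -2.208] grip 0.00010333224324199364
```

Emit:
{"op": "drive_effector", "data": {
  "segments": [
    {"jaw":0.0125, "drz":-0.1},
    {"jaw":0.0125, "drz":-0.2},
    {"jaw":0.0125, "drz":-0.2},
    {"jaw":0.0125, "drz":-0.2}
  ]
}}

```text
clock: 4.2
position: [0.555, 0.3254, 0.1257]
orientation: [1.744, -2.613, -0.0]
wrist_force: [-0.1, -0.2, 0.1]
opening: 0.0127
grip_force: 0.0
```

```bash
python3 st.py
```

```text
[53, 53, 53, 54, 60, 62, 61, 59, 59, 59, 59, 60, 61, 61, 68, 76, 80, 78, 76, 89, 108, 117, 119, 134, 164, 154, 139, 139, 137, 138, 140, 140, 142, 142] tz [ 0.086  0.079 -0.014] [-0.1 -0.2  0.1] [ 1.186 -2.402] grip 0.0
```

Emit:
{"op": "drive_effector", "data": {
  "segments": [
    {"jaw":0.0125, "drz":-0.1},
    {"jaw":0.0125, "drz":-0.2},
    {"jaw":0.0125, "drz":-0.2},
    {"jaw":0.0125, "drz":-0.2}
  ]
}}

```text
clock: 4.58
position: [0.555, 0.3254, 0.1257]
orientation: [1.997, -2.425, -0.0]
wrist_force: [0.0, -0.3, -0.6]
opening: 0.0123
grip_force: 0.0
```

```bash
python3 st.py
```

```text
[52, 53, 52, 54, 59, 65, 62, 61, 60, 59, 61, 60, 62, 63, 69, 78, 81, 80, 76, 86, 108, 118, 120, 136, 163, 155, 139, 138, 138, 138, 139, 140, 141, 140] tz [0.051 0.124 0.038] [ 0.  -0.3 -0.6] [ 1.186 -2.602] grip 0.0
```

Emit:
{"op": "drive_effector", "data": {
  "segments": [
    {"jaw":0.0125, "drz":-0.1},
    {"jaw":0.0125, "drz":-0.2},
    {"jaw":0.0125, "drz":-0.2},
    {"jaw":0.0125, "drz":-0.2}
  ]
}}

```text
clock: 4.97
position: [0.555, 0.3254, 0.1257]
orientation: [2.229, -2.214, -0.0]
wrist_force: [0.9, 0.0, 1.2]
opening: 0.0123
grip_force: 0.0
```

```bash
python3 st.py
```

```text
[75, 79, 73, 68, 68, 63, 60, 60, 63, 65, 62, 62, 63, 63, 67, 69, 71, 72, 75, 77, 79, 77, 92, 125, 154, 147, 135, 134, 136, 136, 136, 136, 136, 138] tz [0.145 0.029 0.036] [0.9 0.  1.2] [ 1.186 -2.803] grip 0.0
```

The scene profile shows the flange edge about 3 px lower, which is roughly 8 mm: the plug has dropped. I'll lower the fingers 8 mm, confirm with a picture, then turn clockwise.

Emit:
{"op": "drive_effector", "data": {
  "segments": [
    {"jaw":0.0125, "tz":0.008},
    {"jaw":0.0125, "tz":0.008}
  ]
}}

```text
clock: 5.18
position: [0.5543, 0.3251, 0.1162]
orientation: [2.231, -2.209, -0.001]
wrist_force: [-0.2, -0.5, -0.6]
opening: 0.0124
grip_force: 0.3
```

```bash
python3 st.py
python3 - <<'E'
from bench import manip, vision, probe_bus, hand_in
import cv2
f=vision.snapshot("scene")["frame"]
cv2.imwrite("pics/d.png",cv2.resize(f[150:250,215:315],None,fx=5,fy=5,interpolation=cv2.INTER_CUBIC))
E
```

```text
[91, 77, 67, 65, 68, 67, 63, 62, 65, 67, 65, 63, 61, 61, 62, 63, 63, 66, 72, 77, 77, 76, 89, 124, 145, 141, 134, 134, 134, 135, 136, 136, 137, 137] tz [ 0.133  0.142 -0.019] [-0.2 -0.5 -0.6] [ 1.171 -2.806] grip 0.258657647864311
```

View pics/d.png

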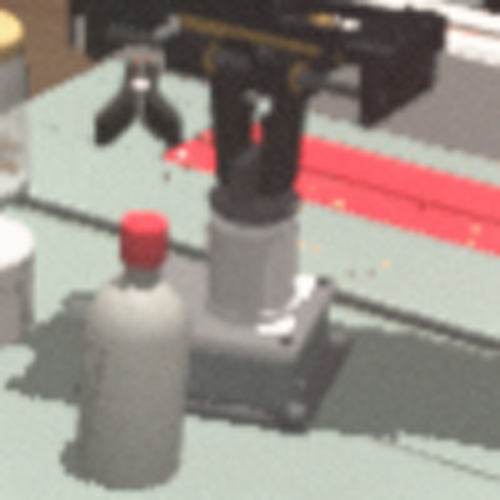

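The picture shows the flange (crop 253,205) now close above the neck rim at crop y≈220, so the drop is confirmed. Next, clockwise.

Emit:
{"op": "drive_effector", "data": {
  "segments": [
    {"jaw":0.0125, "drz":0.1},
    {"jaw":0.0125, "drz":0.2},
    {"jaw":0.0125, "drz":0.3},
    {"jaw":0.0125, "drz":0.4},
    {"jaw":0.0125, "drz":0.5},
    {"jaw":0.0125, "drz":0.6},
    {"jaw":0.0125, "drz":0.6}
  ]
}}

```text
clock: 5.87
position: [0.555, 0.3253, 0.1176]
orientation: [1.477, -2.773, -0.0]
wrist_force: [-0.2, -0.4, 0.4]
opening: 0.0122
grip_force: 0.0
```

```bash
python3 st.py
```

```text
[54, 54, 54, 55, 56, 56, 55, 57, 61, 61, 59, 58, 60, 58, 59, 60, 60, 67, 76, 80, 80, 76, 81, 120, 145, 140, 132, 132, 133, 132, 132, 132, 132, 132] tz [0.081 0.035 0.014] [-0.2 -0.4  0.4] [ 1.173 -2.204] grip 0.0
```

Emit:
{"op": "drive_effector", "data": {
  "segments": [
    {"jaw":0.0125, "drz":0.1},
    {"jaw":0.0125, "drz":0.2},
    {"jaw":0.0125, "drz":0.3},
    {"jaw":0.0125, "drz":0.4},
    {"jaw":0.0125, "drz":0.5},
    {"jaw":0.0125, "drz":0.6},
    {"jaw":0.0125, "drz":0.6}
  ]
}}

```text
clock: 6.5
position: [0.5551, 0.3254, 0.1177]
orientation: [-0.597, 3.084, 0.0]
wrist_force: [0.0, 0.1, 0.6]
opening: 0.0124
grip_force: 0.0
```

```bash
python3 st.py
```

```text
[60, 59, 58, 56, 55, 56, 58, 56, 59, 60, 59, 59, 59, 58, 59, 59, 60, 66, 73, 81, 82, 79, 77, 97, 136, 137, 131, 130, 132, 131, 132, 131, 131, 132] tz [0.023 0.012 0.007] [0.  0.1 0.6] [ 1.172 -1.607] grip 0.0
```

Emit:
{"op": "drive_effector", "data": {
  "segments": [
    {"jaw":0.0125, "drz":0.1},
    {"jaw":0.0125, "drz":0.2},
    {"jaw":0.0125, "drz":0.3},
    {"jaw":0.0125, "drz":0.4},
    {"jaw":0.0125, "drz":0.4}
  ]
}}

```text
clock: 6.97
position: [0.5551, 0.3254, 0.1177]
orientation: [-0.025, -3.141, 0.0]
wrist_force: [0.5, 0.4, -0.7]
opening: 0.0126
grip_force: 0.0
```

```bash
python3 st.py
```

```text
[53, 53, 53, 54, 54, 55, 54, 55, 57, 61, 61, 60, 59, 59, 59, 60, 62, 67, 71, 78, 90, 96, 88, 91, 148, 151, 139, 137, 136, 137, 138, 140, 139, 140] tz [ 0.05   0.023 -0.076] [ 0.5  0.4 -0.7] [ 1.172 -1.209] grip 0.0
```

Emit:
{"op": "drive_effector", "data": {
  "segments": [
    {"jaw":0.0125, "drz":0.1},
    {"jaw":0.0125, "drz":0.2},
    {"jaw":0.0125, "drz":0.3},
    {"jaw":0.0125, "drz":0.3}
  ]
}}

```text
clock: 7.35
position: [0.555, 0.3254, 0.1177]
orientation: [-0.492, -3.103, -0.0]
wrist_force: [0.0, -0.1, -0.4]
opening: 0.0126
grip_force: 0.1
```

```bash
python3 st.py
```

```text
[66, 54, 52, 52, 51, 53, 54, 53, 55, 59, 64, 64, 62, 60, 62, 61, 63, 68, 71, 74, 81, 101, 104, 94, 132, 144, 138, 141, 142, 142, 143, 142, 143, 142] tz [ 0.011  0.024 -0.012] [ 0.  -0.1 -0.4] [ 1.172 -0.91 ] grip 0.14729402248121914
```

Emit:
{"op": "drive_effector", "data": {
  "segments": [
    {"jaw":0.0125, "drz":0.1},
    {"jaw":0.0125, "drz":0.15},
    {"jaw":0.0125, "drz":0.15}
  ]
}}

```text
clock: 7.65
position: [0.5551, 0.3254, 0.1177]
orientation: [0.72, 3.058, -0.0]
wrist_force: [-0.1, -0.6, -0.3]
opening: 0.0126
grip_force: 0.5
```

```bash
python3 st.py
```

```text
[86, 76, 72, 73, 75, 76, 71, 69, 65, 63, 66, 68, 65, 65, 63, 64, 65, 70, 70, 73, 79, 101, 105, 98, 138, 147, 140, 140, 142, 142, 143, 142, 142, 143] tz [ 0.032 -0.029 -0.002] [-0.1 -0.6 -0.3] [ 1.172 -0.762] grip 0.5159394945076201
```

Emit:
{"op": "drive_effector", "data": {
  "segments": [
    {"jaw":0.0125, "drz":0.1},
    {"jaw":0.0125, "drz":0.1}
  ]
}}

```text
clock: 7.87
position: [0.5552, 0.3255, 0.1177]
orientation: [0.876, 3.017, 0.001]
wrist_force: [1.0, 0.8, -0.7]
opening: 0.0125
grip_force: 1.8
```

```bash
python3 st.py
```

```text
[102, 92, 87, 86, 86, 85, 83, 80, 71, 65, 66, 72, 71, 66, 64, 64, 68, 69, 72, 73, 80, 102, 106, 97, 141, 148, 140, 140, 141, 143, 142, 142, 142, 142] tz [ 0.193 -0.157  0.043] [ 1.   0.8 -0.7] [ 1.172 -0.659] grip 1.8138321011792868
```

Emit:
{"op": "drive_effector", "data": {
  "segments": [
    {"jaw":0.0125, "drz":0.05},
    {"jaw":0.0125, "drz":0.1},
    {"jaw":0.0125, "drz":0.1}
  ]
}}

```text
clock: 8.17
position: [0.555, 0.3257, 0.1177]
orientation: [-1.023, -2.97, -0.001]
wrist_force: [0.6, 2.5, -1.4]
opening: 0.0138
grip_force: 4.7
```

```bash
python3 st.py
python3 - <<'E'
from bench import manip, vision, probe_bus, hand_in
import cv2
f=vision.snapshot("scene")["frame"]
cv2.imwrite("pics/e.png",cv2.resize(f[165:225,235:305],None,fx=8,fy=8,interpolation=cv2.INTER_CUBIC))
E
```

```text
[123, 116, 109, 102, 101, 103, 101, 94, 81, 71, 68, 68, 68, 67, 64, 66, 67, 70, 71, 72, 80, 100, 104, 98, 141, 149, 142, 141, 141, 141, 142, 143, 143, 143] tz [0.313 0.002 0.075] [ 0.6  2.5 -1.4] [ 1.172 -0.562] grip 4.733347299043089
```

View pics/e.png

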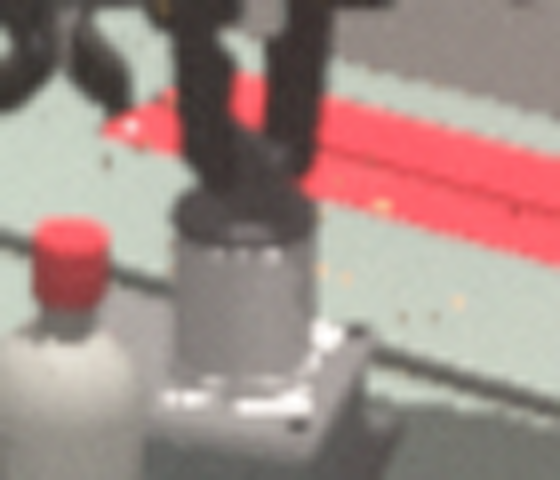

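Emit:
{"op": "drive_effector", "data": {
  "segments": [
    {"jaw":0.0125},
    {"jaw":0.008},
    {"jaw":0.008},
    {"jaw":0.008}
  ],
  "clamp_n": 12
}}

```text
clock: 8.6
position: [0.5551, 0.3257, 0.1178]
orientation: [1.026, 2.969, 0.001]
wrist_force: [1.3, 4.3, -1.4]
opening: 0.013
grip_force: 12.0
```

```bash
python3 st.py
```

```text
[119, 113, 105, 99, 99, 98, 96, 89, 78, 70, 68, 69, 69, 66, 65, 65, 67, 70, 71, 73, 79, 97, 102, 97, 141, 149, 141, 142, 142, 142, 143, 142, 142, 143] tz [ 0.669 -0.141  0.227] [ 1.3  4.3 -1.4] [ 1.172 -0.559] grip 12.03233172185719
```

Emit:
{"op": "drive_effector", "data": {
  "segments": [
    {"jaw":0.008, "drz":0.05},
    {"jaw":0.008, "drz":0.05}
  ],
  "clamp_n": 12
}}

```text
clock: 8.82
position: [0.5551, 0.3256, 0.1178]
orientation: [1.103, 2.941, 0.001]
wrist_force: [1.1, 5.0, -1.5]
opening: 0.0135
grip_force: 13.9
```

```bash
python3 st.py
```

```text
[127, 123, 114, 107, 105, 106, 105, 98, 85, 72, 70, 69, 69, 67, 66, 66, 67, 69, 72, 73, 79, 98, 101, 96, 138, 147, 138, 141, 141, 142, 141, 142, 142, 143] tz [ 0.766 -0.121  0.364] [ 1.1  5.  -1.5] [ 1.172 -0.507] grip 13.888647062703967
```

It resists with 0.36 N m and doesn't turn any further, so it is tight. I'll release, raise the arm and check the height.

Emit:
{"op": "drive_effector", "data": {
  "segments": [
    {"jaw":0.02, "drz":-0.05},
    {"jaw":0.035, "drz":-0.05},
    {"jaw":0.035, "drz":-0.05},
    {"jaw":0.035, "drz":-0.05}
  ],
  "clamp_n": 4
}}

```text
clock: 9.2
position: [0.5551, 0.3248, 0.1177]
orientation: [-1.03, -2.968, 0.001]
wrist_force: [0.6, -0.3, 0.5]
opening: 0.0346
grip_force: 0.0
```

Emit:
{"op": "drive_effector", "data": {
  "segments": [
    {"jaw":0.035, "tz":-0.04},
    {"jaw":0.035, "tz":-0.08},
    {"jaw":0.035, "tz":-0.1},
    {"jaw":0.035, "tz":-0.12},
    {"jaw":0.035, "tz":-0.12}
  ]
}}

```text
clock: 9.62
position: [0.5574, 0.3259, 0.2434]
orientation: [1.027, 2.962, 0.008]
wrist_force: [1.3, -0.2, 0.4]
opening: 0.0349
grip_force: 0.0
```

```bash
python3 - <<'E'
from bench import manip, vision, probe_bus, hand_in
from h import *
o=probe_bus.get_obs();print(o["wrist_force"],o["position"])
a=vision.snapshot("wrist");b=vision.snapshot("scene")
np.savez("w3.npz",**a);np.savez("s3.npz",**b)
A=cv2.convertScaleAbs(cv2.resize(a["frame"][120:240,205:305],(400,480),interpolation=cv2.INTER_CUBIC),alpha=1.8)
B=cv2.resize(b["frame"][160:220,240:290],(400,480),interpolation=cv2.INTER_CUBIC)
cv2.imwrite("pics/f.png",np.hstack([A,B]))
E
```

```text
[ 1.33698144 -0.17105668  0.41053578] [0.55737861 0.32594303 0.24339844]
```

View pics/f.png

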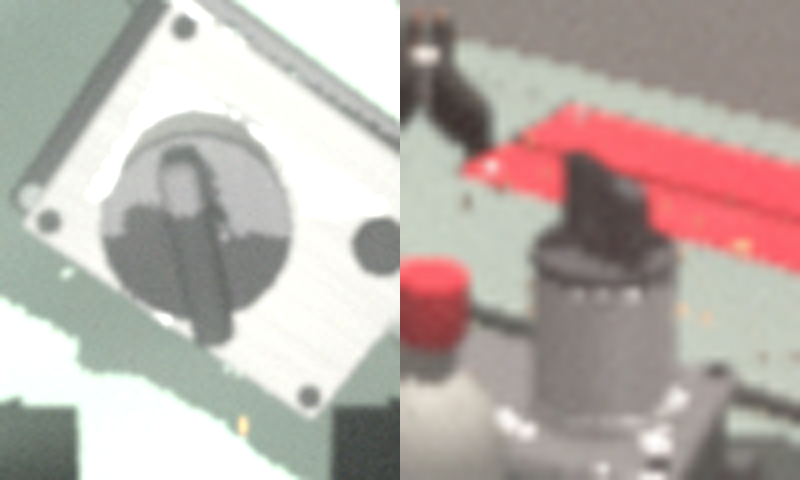

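The left crop shows the wing free of the fingers, with its top from (180,158) to (213,340). In the right crop the flange sits on the neck without a visible gap, and the wing's top centre is at about (604,168). A numeric check of height and surroundings follows.

```bash
python3 - <<'E'
from h import *
from bench import manip, vision, probe_bus, hand_in
a=dict(np.load("w3.npz"));b=dict(np.load("s3.npz"));t=vision.snapshot("top")
W=lambda x,y:(205+x/4,120+y/4); S=lambda x,y:(240+(x-400)/8,160+y/8)
print(cross(a,W(197,249),b,S(604,168)))
for z in(.134,.140,.1485):
    w=plane(a,[W(180,158),W(213,340)],z);d=w[1]-w[0];print(z,w.mean(0),np.linalg.norm(d),np.arctan2(d[1],d[0]))
# expected scene rows of wing top centre and flange front underside, at three plug heights
K=np.array([[b["fx"],0,b["cx"]],[0,b["fy"],b["cy"]],[0,0,1]])
Rm=R.from_rotvec(b["rotation"]).as_matrix().T if np.size(b["rotation"])==3 else b["rotation"].T
c=np.array([.555,.326]);u=b["xyz"][:2]-c;u/=np.linalg.norm(u)
for h in(.1145,.106,.103,.100):
    P=np.array([[*c,h+.034],[*(c+.025*u),h],[*(c+.024*u),.1]])
    print(h,cv2.projectPoints(P,cv2.Rodrigues(Rm)[0],-Rm@b["xyz"],K,b["D"])[0].reshape(-1,2).round(1).tolist())
g=cv2.cvtColor(b["frame"],cv2.COLOR_BGR2GRAY)
print(g[184:202,258:275].mean(1).astype(int))
print(plane(t,[(231,188),(257,128),(187,258)],.1).round(3))
E
```

```text
(array([0.55533118, 0.32696673, 0.13401947]), np.float64(0.00016148048765357554))
0.134 [0.55563365 0.32659525 0.134     ] 0.04428115588986996 -0.4953036532899896
0.14 [0.55437733 0.32756877 0.14      ] 0.043241183944326085 -0.49530365328998815
0.1485 [0.55259754 0.32894791 0.1485    ] 0.04176789035480543 -0.4953036532899912
0.1145 [[265.9, 175.8], [265.7, 191.7], [265.6, 196.6]]
0.106 [[265.9, 178.8], [265.6, 194.7], [265.6, 196.6]]
0.103 [[265.9, 179.9], [265.6, 195.7], [265.6, 196.6]]
0.1 [[265.8, 180.9], [265.6, 196.8], [265.6, 196.6]]
[108 108 108 105  96  87  86  98 109 113 106 106 137 144 140 141 141 140]
[[0.553 0.43  0.1  ]
 [0.7   0.365 0.1  ]
 [0.392 0.534 0.1  ]]
```

The wing top measures 0.1340 m, exactly the home height. The plug is tight and the fingers are clear.

```bash
python3 -c "
from bench import manip, vision, probe_bus, hand_in
print(hand_in())"
```

```text
the job is handed in; nothing more can be done
None
```

The plug dropped into the thread start after about 1.3 rad counter-clockwise, was screwed clockwise until tight with its flange home on the neck (wing top measured at 0.134 m, the home height), then released with the arm clear and handed in at about 10 s; the arm felt no contact with anything else.

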